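# Knock a lens cell out of its holder with an adjustable ejector

## Robot

A 6-joint arm with a two-finger parallel gripper is mounted at the origin on the work surface. World frame = base frame: x ahead of the robot, y to its left, z up, the work surface at z = 0. Lengths are in m, angles in rad, forces in N, time in s.
With the tool pointing down it reaches from about 0.25 to 0.775 m from the base axis. Payload 4 kg.
Tool frame: the origin (TCP) lies on the mounting face of the last link; the fingertips stand 199 mm ahead of it and the grasp point (between the pads) lies 180 mm ahead of it (bot.finger_overhang is the distance from the TCP to the fingertips, in m); z points along the fingers, y is the line along which they close (so a half turn about z gives the same grasp; the last joint's range is limited). The gripper opens to 94 mm and grips with 3 to 60 N. Pads are 16 mm wide; open, the fingers measure 119 mm over their backs; the gripper's body (75 mm by 177 mm) begins 78 mm behind the grasp point.
Start: joints at [-1.321, 0.087, 1.371, -0, 1.684, -0.103], TCP at [0.19, -0.516, 0.405] pointing down, gripper open.
Joint ranges: [-3.1, 3.1], [-0.76, 2.03], [0.27, 2.55], [-1.08, 4.22], [0.17, 2.65], [-2.57, 2.57]. Speed limits (rad/s): [2.79, 2.79, 3.14, 3.14, 3.14, 3.14].

## Interface

Orientations are given as a rotation vector (axis times angle).
In Python, from station import bot gives the robot as it stands. The module is installed in compiled form; this text tells all that it offers.
- The arm moves only by the tool servo_tool, never from a script. Its argument "series" is text: rows parted by semicolons, each of 6 numbers parted by spaces: the shift along the tool's x, y, z as a fraction of full scale, then the turn, a rotation vector about the tool's x, y, z as a fraction of full scale. A call has 1 to 8 rows; each row is the pose to reach, as a shift and turn from the pose commanded when the call began, along the tool's axes at that moment, turning the shorter way round; what a row does not reach only later rows make up. Full scale, the value 1, is 0.4 m for a shift and 180 degrees for a turn. A row lasts 1/8 s, in which the tool goes at most 62.5 mm and 10.7 degrees, less where a joint would pass 70% of its speed; a pose out of reach is approached as far as the arm can. A call with a number of a shift or a turn outside -1 to 1 is refused whole. A call with a gripper value outside its range is refused whole. "jaw" is the opening, from 0 (shut) to 1 (fully open), set as the call begins (left out, the last holds). The fingers move at their own pace and stop on an object; "squeeze" is the grip in N (left out, the last holds). Time passes only in rows, so rows that repeat a pose let the fingers close. It gives the time, the measured TCP pose, the force, the opening and the grip force at its end, in the units of the state.
- bot.get_state(): the state, without advancing time (a new reading comes with each control period).
- bot.snapshot(name): name is "scene" or "top"; returns a dict with "img" (400x640x3 uint8, red, green, blue), "camera_matrix" (3x3 intrinsics, pixels), "distortion" ([k1, k2, p1, p2, k3] as OpenCV has them; the pictures are not rectified), "origin" and "orientation" of the camera in the world. Camera axes: x right, y down, z forward; pixel columns grow to the right and rows downward; lengths in m; the calibration is good to about 2 mm. A picture is of the moment at which its call begins. There is no depth.
- bot.sign_off(): hands the job in; it is judged then, once.
The state is a dict: "clock": time; "qpos": joint angles; "qd": joint speeds; "effort": joint torques, N m; "ee_pos": TCP position; "ee_rot": TCP orientation; "ft_force": force on the tool from outside, world axes, zero at the start; "ft_torque": the same for the moment, N m; "grip_width": finger opening in m; "grip_force": force on a finger pad.
Only numpy, scipy, OpenCV 4.12 (cv2) and the standard library are available. Lean on these libraries where they do the work, as an engineer would, in place of code of your own. Each camera call takes 0.05 s, during which the arm holds its last target. There are 200 camera calls.

## Task

Take the red-handled ejector out of its white rack, put its pin down the bore of the knock-out stand and gently push the red lens cell out of the spring catches so that it drops flat into the cup below; the cell is delicate, so feel for the moment it lets go and do not press it hard against the bottom of the cup. Then stand the ejector upright back in its rack, collar down on the rack, and leave the other things on the bench where they are.

Things in the scene. Friction and masses are not known exactly. Their poses are not given: they have to be found in the camera images.
- ejector: hand ejector standing upright in the rack, about 0.2 kg: red square handle 22 x 22 mm, from 6 to 62 mm above the origin, on a round steel collar 34 mm across, 6 mm thick. Origin at the centre of the collar's underside, z up along the handle, x and y square to the handle's four like flats. Its pin sticks out below (see pin_root)
- pin_root (a point): centre of the collar's underside (= origin of the ejector), where the steel pin leaves it along -z: 14 mm diameter, flat end. The pin is adjustable and has been left sticking out by anything from 56 to 84 mm: not measured, hidden in the rack, to be found by feel. It is stuck at that length and does not slip under 40 N
- rack_hole (a point): mouth of the upright 22 mm hole in the top of the white rack, a fixed block 64 x 64 mm, 98 mm tall, on a 90 x 90 x 6 mm foot. The hole goes right down and has a 3 mm chamfer; the ejector's collar rests on the top face, its origin at this point; z up
- stand: knock-out stand, fixed: grey base 100 x 130 mm, 8 mm thick; black side plates at y = +-53 mm; a bright metal head 60 x 118 mm on them, from 38 to 75 mm above the base's underside; open to +x and -x below the head. Origin at the centre of the base's underside, on the axis of the bore; z up
- bore (a point): centre of the upper mouth of the upright bore, on the stand's top face 75 mm above its origin; z up. The bore is 16.5 mm wide for the first 22 mm, with a 3 mm chamfer at the mouth; below that it widens to 33 mm, where the cell sits
- cell: red lens cell, a disc 30 mm across and 16 mm high, 40 to 85 g, flat metal back up; origin at the centre of its underside, z up. At the start it sits in the stand's head, underside about 36 mm above the stand's origin, on three sprung brass catches under its rim. A push of more than 22 N, against the catches or the cup floor, damages it
- catches (a point): point on the bore's axis at the height of the three catches, 33 mm above the stand's origin. Pushed down, the cell needs about 7 to 13 N to pass the catches, which then rub on its side with 4 to 9 N; after 18 to 21 mm of travel it lets go all at once, the force vanishes and it drops about 7 mm into the cup
- cup (a point): centre of the cork floor of the cup under the bore, 10 mm above the stand's origin; z up. The cup is 36 mm wide inside, its rim 14 mm above the stand's origin; the cell comes to lie flat on this floor
- vial: amber glass jar with a blue cap, 36 mm across and 70 mm tall, standing beside the work; leave alone
- dish: closed round glass dish, 80 mm across and 14 mm tall; leave alone
- driver: screwdriver with a blue handle lying on the bench; leave alone
Not all that is in view belongs to the job. What is shaped like the part that bears rack_hole but blue or green is not meant.

How it is judged:
On the way, in this order (a step that is already met when the one before it is completed fails the run):
1. the ejector is lifted out of the rack (z of ejector in the frame of rack_hole above 0.05 m), for 0.1 s.
2. the cell has been pushed out and lies in the cup while the ejector is still upright in the bore (z of cell in the frame of stand between 0.007 and 0.0125 m and horizontal distance between cell and stand below 0.006 m and angle between cell's own z axis and vertical below 0.1 rad and horizontal distance between ejector and bore below 0.006 m and angle between the z axis of ejector and the z axis of stand, either way round below 0.1 rad and z of ejector in the frame of bore below 0.07 m), for 0.1 s.
At the end, for the whole second after the job is handed in: The cell lies flat in the cup (underside 7 to 12.5 mm above the stand's origin, within 6 mm of its axis, tilt under 0.1 rad), the ejector stands in the rack hole (within 6 mm sideways, collar no more than 4 mm above or 3 mm below the rack's top, tilt under 0.08 rad), both at rest (z of cell in the frame of stand between 0.007 and 0.0125 m and horizontal distance between cell and stand below 0.006 m and angle between cell's own z axis and vertical below 0.1 rad and horizontal distance between ejector and rack_hole below 0.006 m and z of ejector in the frame of rack_hole between -0.003 and 0.004 m and angle between ejector's own z axis and vertical below 0.08 rad and linear speed of each of cell, ejector below 0.02 m/s); the robot touches nothing.
It fails at once if the cell is pushed by the ejector with more than 22 N (contact force between ejector and cell above 22 N).
It fails at once if the ejector is rammed or levered against the stand with more than 25 N (contact force between ejector and stand above 25 N).
It fails at once if the robot's fingers touch the cell (contact force between the fingers and cell above 1 N).
It fails at once if a bystander is moved more than 25 mm (distance of any of vial, dish, driver from where it was at the start of the episode above 0.025 m).
It also fails if it takes over 69 s, if anything falls off the work surface, if the arm or the gripper's body presses on something with over 40 N, if the wrist force passes 120 N, or if a joint passes its speed limit or range.

## Working session

There is one attempt and no reset: what is moved stays moved. The work goes in short steps, Python scripts to look and compute and a tool call to move; the robot and the scene stay as the last step left them, time stands still between calls to the robot, and variables do not carry over. Pictures are saved under pics/ and viewed, at most 10 in all, crops included, and the job is handed in when it is done.

Besides the shell and the picture viewer there is one more tool, called after "Call:" as name(argument=value, ...) on one line, values as JSON. servo_tool: Moves the arm, as the interface text tells. Its arguments: {"type":"object","properties":{"series":{"type":"string"},"jaw":{"type":"number"},"squeeze":{"type":"number"}},"required":["series"]}

```bash
mkdir -p pics; python3 - <<'E'
from station import bot
import cv2,pickle
for n in("scene","top"):
    s=bot.snapshot(n); pickle.dump(s,open(n+".pkl","wb")); cv2.imwrite(f"pics/{n}0.png",s["img"][:,:,::-1])
    print(n,s["camera_matrix"].tolist(),s["distortion"],s["origin"],s["orientation"])
print(bot.get_state())
E
```

```text
scene [[368.13129273874546, 0.0, 325.5289337747943], [0.0, 368.13129273874546, 196.9435383209892], [0.0, 0.0, 1.0]] [0.0297299 0.        0.        0.        0.       ] [1.15490244 0.06720605 0.68535316] [-1.75188252 -1.79830437  0.74393533]
top [[508.41470177768775, 0.0, 310.16379422194234], [0.0, 508.41470177768775, 197.9997284845131], [0.0, 0.0, 1.0]] [-0.03903201  0.          0.          0.          0.        ] [0.43840061 0.02744023 1.16305666] [-2.16335363  2.167563   -0.14130231]
{'clock': 0.1, 'qpos': array([-1.32107516e+00,  8.78715404e-02,  1.37204434e+00,  2.11157169e-06,
        1.68361258e+00, -1.03059035e-01]), 'qd': array([-0.00047461, -0.00146954, -0.00347346, -0.00059038,  0.00094321,
       -0.00288968]), 'effort': array([ 1.36649600e-03, -3.41253090e+01, -3.03301191e+01,  7.19387317e-02,
        3.04108439e-02, -1.02081799e-04]), 'ee_pos': array([ 0.19002287, -0.51602943,  0.4036559 ]), 'ee_rot': array([-3.09094545e+00, -5.50938301e-01,  2.19359645e-04]), 'ft_force': array([-0.09768415, -0.82800533, -0.29355465]), 'ft_torque': array([-0.00165778, -0.03130516,  0.01537366]), 'grip_force': 0.0, 'grip_width': 0.09389315023630557}
```

View pics/scene0.png

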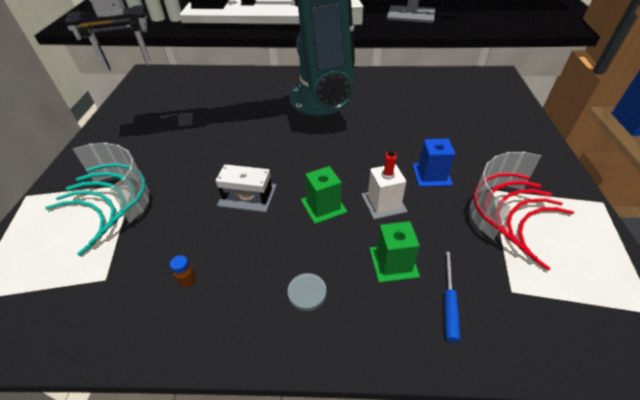

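View pics/top0.png

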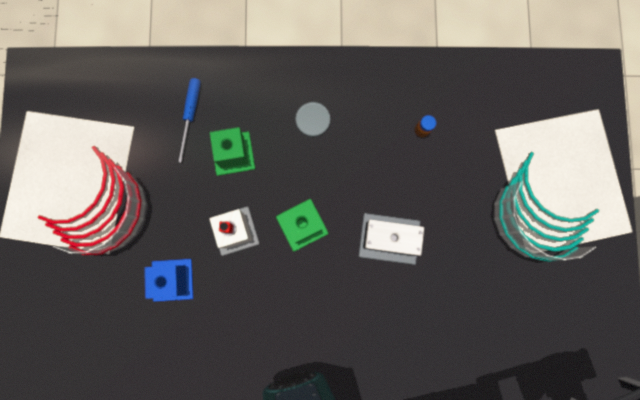

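The scene view shows the white rack at about (388,190) with the red handle at (390,160), and the stand at (245,185). In the top view the rack top is at about (230,229), the handle at (227,227) and the bore at (394,237).

```bash
cat > h.py <<'E'
import numpy as np,cv2,pickle
from scipy.spatial.transform import Rotation as R
def ray(s,uv):
    p=cv2.undistortPoints(np.float64(uv).reshape(-1,1,2),s["camera_matrix"],s["distortion"]).reshape(-1,2)
    d=np.c_[p,np.ones(len(p))]@R.from_rotvec(s["orientation"]).as_matrix().T
    return np.array(s["origin"]),d/np.linalg.norm(d,axis=1)[:,None]
def plane(s,uv,z):
    o,d=ray(s,uv); return o+d*((z-o[2])/d[:,2])[:,None]
def tri(s1,u1,s2,u2):
    A=np.zeros((3,3));b=np.zeros(3)
    for s,u in((s1,u1),(s2,u2)):
        o,d=ray(s,u);M=np.eye(3)-np.outer(d[0],d[0]);A+=M;b+=M@o
    return np.linalg.solve(A,b)
def proj(s,P):
    Rm=R.from_rotvec(s["orientation"]).as_matrix()
    rv=cv2.Rodrigues(Rm.T)[0]; return cv2.projectPoints(np.float64(P).reshape(-1,1,3),rv,-Rm.T@np.array(s["origin"]),s["camera_matrix"],s["distortion"])[0].reshape(-1,2)
E
python3 - <<'E'
from h import *
T=pickle.load(open("top.pkl","rb"));S=pickle.load(open("scene.pkl","rb"))
def blob(s,box,f):
    x0,y0,x1,y1=box;im=s["img"][y0:y1,x0:x1].astype(int);m=f(im[...,0],im[...,1],im[...,2]).astype(np.uint8)
    c=max(cv2.findContours(m,cv2.RETR_EXTERNAL,cv2.CHAIN_APPROX_NONE)[0],key=cv2.contourArea)
    return c.reshape(-1,2)+[x0,y0]
white=lambda r,g,b:(np.minimum(np.minimum(r,g),b)>170)
wr=lambda r,g,b:(r>170)
red=lambda r,g,b:(r>90)&(g<60)&(b<60)
def quad(s,c,z,name):
    w=plane(s,c,z)[:,:2].astype(np.float32)
    print(name,cv2.minAreaRect(w*1000))
ct=blob(T,(200,195,265,260),wr)
for z in(.098,.104): quad(T,ct,z,"rack top")
cs=blob(T,(355,205,430,270),white);quad(T,cs,.075,"stand top")
print("bore",plane(T,[[394.3,237.3]],.075))
cr=blob(T,(200,195,265,260),red)
for z in(.16,.166):quad(T,cr,z,"handle")
print("red px top",cr.min(0),cr.max(0),cr.mean(0))
a=cv2.resize(T["img"][200:260,200:265],None,fx=6,fy=6,interpolation=2)[:360,:390]
b=cv2.resize(T["img"][205:270,355:430],None,fx=5,fy=5,interpolation=2)[:325,:375]
c=cv2.resize(S["img"][145:220,360:415],None,fx=5,fy=5,interpolation=2)
o=np.zeros((600,800,3),np.uint8)
o[:a.shape[0],:a.shape[1]]=a;o[:b.shape[0],400:400+b.shape[1]]=b
c=c[:270] if 0 else c
d=cv2.resize(S["img"][145:193,355:425],None,fx=5,fy=5,interpolation=2);o[360:,:350]=d
d=cv2.resize(S["img"][155:210,210:285],None,fx=4.9,fy=4.9,interpolation=2)[:270,:375];o[330:330+len(d),400:400+d.shape[1]]=d
cv2.imwrite("pics/crop.png",o[:,:,::-1])
E
```

```text
rack top ((502.3422546386719, 186.4664764404297), (65.95559692382812, 65.7977294921875), 17.329622268676758)
rack top ((501.9820251464844, 185.5706024169922), (65.58403015136719, 65.42706298828125), 17.329635620117188)
stand top ((484.6065368652344, -166.00390625), (118.99771881103516, 62.44736862182617), 82.0049819946289)
bore [[ 0.48331927 -0.16528679  0.075     ]]
handle ((499.8247985839844, 181.9051971435547), (23.913009643554688, 17.756505966186523), 89.93270111083984)
handle ((499.4573059082031, 180.9812469482422), (23.77005386352539, 17.650218963623047), 89.93230438232422)
red px top [220 223] [232 232] [225.34 227.14]
```

View pics/crop.png

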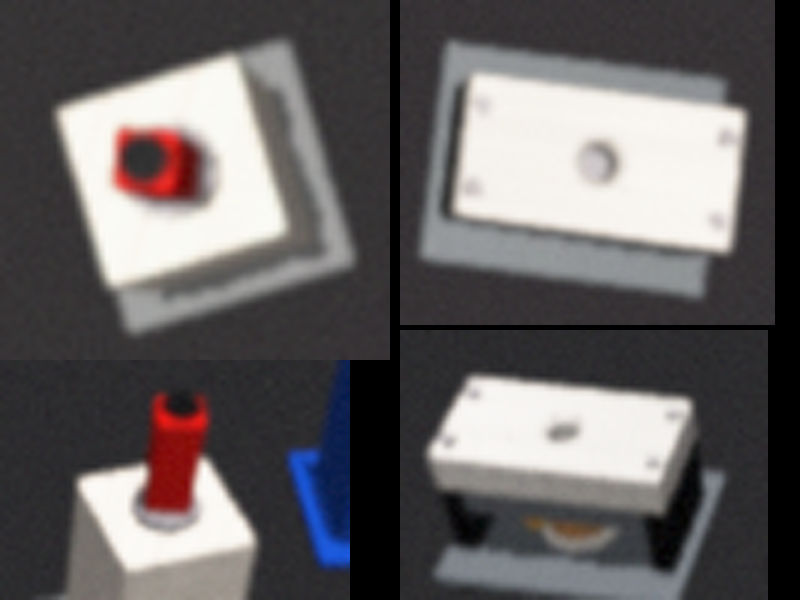

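The rack top is a 65 mm square and the stand top 119 x 62 mm, both at the sizes given. The handle yaw needs a closer look.

```bash
python3 - <<'E'
from h import *
T=pickle.load(open("top.pkl","rb"));S=pickle.load(open("scene.pkl","rb"))
a=cv2.resize(T["img"][215:241,213:243],None,fx=13,fy=13,interpolation=cv2.INTER_CUBIC)
b=cv2.resize(S["img"][148:182,375:405],None,fx=13,fy=13,interpolation=cv2.INTER_CUBIC)
o=np.zeros((442,790,3),np.uint8);o[:338,:390]=a;o[:442,400:790]=b
# reference: predicted handle top for yaw candidates
cv2.imwrite("pics/h.png",o[:,:,::-1])
for n,s in(("T",T),("S",S)):
  c=np.array([[.502,.1855,.098],[.502,.1855,.160],[.502,.1855,.104],[.502,.1855,.166]]);print(n,proj(s,c).round(1).tolist())
E
```

```text
T [[228.8, 228.3], [224.2, 226.4], [228.4, 228.1], [223.7, 226.2]]
S [[386.9, 173.6], [389.9, 153.0], [387.1, 171.7], [390.2, 150.9]]
```

View pics/h.png

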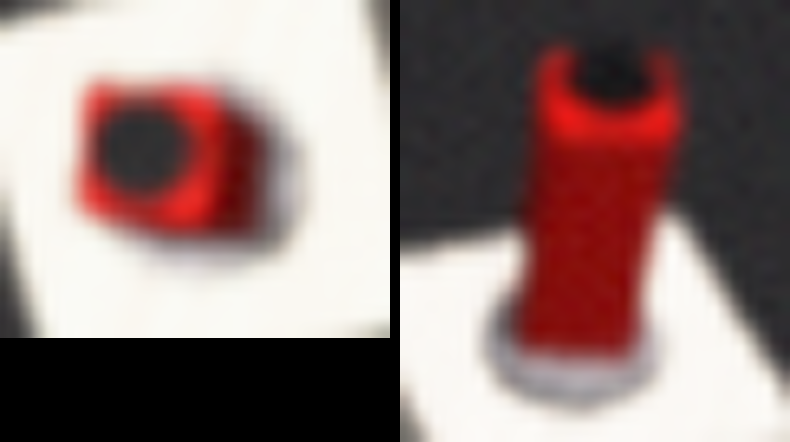

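The black dot on the handle top is at about (223.6,226.3) in top and (390.8,153) in scene. In the top view its flats are turned about 5° clockwise.

```bash
python3 - <<'E'
from h import *
T=pickle.load(open("top.pkl","rb"));S=pickle.load(open("scene.pkl","rb"))
print(tri(T,[[223.6,226.3]],S,[[390.8,153.2]]))
q=np.array([(90,85),(218,90),(208,228),(80,208)])/13+[212.5,214.5]
w=plane(T,q,.16);print(w,w.mean(0))
e=[w[i]-w[(i+1)%4] for i in range(4)]
print([ (np.degrees(np.arctan2(v[1],v[0]))%90,np.linalg.norm(v)) for v in e])
b=np.array([(598-400,162)])/5+[354.5,204.5];print("bore top",plane(T,b,.075))
c=np.array([(563-400,432-330)])/4.9+[209.5,154.5];print("bore scene",c,plane(S,c,.075),tri(T,b,S,c))
# rack top / stand top quads in the scene view
# rack corners scene: (78,480),(207,455),(257,543),(127,573)
r=(np.array([(78,480),(207,455),(257,543),(127,573)])-[0,360])/5+[354.5,144.5]
for z in(.098,.104):w=plane(S,r,z);print(z,w.mean(0),[np.linalg.norm(w[i]-w[i-1]) for i in range(4)])
r=(np.array([(470,376),(693,400),(665,487),(429,455)])-[400,330])/4.9+[209.5,154.5]
w=plane(S,r,.075);print(w.mean(0),[np.linalg.norm(w[i]-w[i-1]) for i in range(4)])
from station import bot
print(R.from_rotvec(bot.get_state()["ee_rot"]).as_matrix().round(3))
E
```

```text
[0.50223874 0.1871668  0.15966707]
[[0.5125978  0.19509741 0.16      ]
 [0.51181388 0.17563277 0.16      ]
 [0.49086492 0.17682303 0.16      ]
 [0.49391736 0.19628217 0.16      ]] [0.50229849 0.18595884 0.16      ]
[(np.float64(87.69370492837464), np.float64(0.019480425464983655)), (np.float64(86.74811187801338), np.float64(0.020982740075463455)), (np.float64(81.08502212624691), np.float64(0.019697092493316585)), (np.float64(86.37103880427404), np.float64(0.018717977029663515))]
bore top [[ 0.48417624 -0.16487474  0.075     ]]
bore scene [[242.76530612 175.31632653]] [[ 0.48929825 -0.16444103  0.075     ]] [ 0.48440746 -0.16590232  0.07051064]
0.098 [0.50631115 0.1875615  0.098     ] [np.float64(0.06655483790069562), np.float64(0.06648591595489049), np.float64(0.0643940751584561), np.float64(0.06488905085391783)]
0.104 [0.51293672 0.18633203 0.104     ] [np.float64(0.06587495899137304), np.float64(0.0658067411052399), np.float64(0.06373626913012667), np.float64(0.06422618849089375)]
[ 0.48662173 -0.16455399  0.075     ] [np.float64(0.0605608494916133), np.float64(0.11961731193289539), np.float64(0.06426892415884784), np.float64(0.12225057348911278)]
[[ 0.938  0.346 -0.   ]
 [ 0.346 -0.938  0.002]
 [ 0.    -0.002 -1.   ]]
```

```bash
cat > go.py <<'E'
import sys,numpy as np
from scipy.spatial.transform import Rotation as R
from station import bot
# usage: go.py x y zTCP yaw_of_tool_y(deg)
x,y,z,a=map(float,sys.argv[1:5]);s=bot.get_state();C=R.from_rotvec(s["ee_rot"])
a=np.radians(a);Y=np.array([np.cos(a),np.sin(a),0]);Z=np.array([0,0,-1.]);T=R.from_matrix(np.c_[np.cross(Y,Z),Y,Z])
p=C.inv().apply(np.array([x,y,z])-s["ee_pos"])
print("shift",(p/.4).round(4),"turn",((C.inv()*T).as_rotvec()/np.pi).round(4))
print({k:np.round(s[k],4).tolist() for k in("clock","ee_pos","qpos","ft_force","ft_torque","grip_width","grip_force")})
E
python3 go.py .503 .186 .405 -94.5
```

```text
shift [ 1.3406e+00 -1.3767e+00 -4.0000e-04] turn [-6.000e-04  1.000e-04  1.373e-01]
{'clock': 0.1, 'ee_pos': [0.19, -0.516, 0.4037], 'qpos': [-1.3211, 0.0879, 1.372, 0.0, 1.6836, -0.1031], 'ft_force': [-0.0977, -0.828, -0.2936], 'ft_torque': [-0.0017, -0.0313, 0.0154], 'grip_width': 0.0939, 'grip_force': 0.0}
```

Call:
servo_tool(series="0.15 -0.15 0 0 0 0.06;0.29 -0.29 0 0 0 0.12;0.42 -0.42 0 0 0 0.137;0.53 -0.54 0 0 0 0.137;0.64 -0.65 0 0 0 0.137;0.75 -0.76 0 0 0 0.137;0.86 -0.87 0 0 0 0.137;0.94 -0.96 0 0 0 0.137", jaw=1)

```text
clock: 1.1
ee_pos: [0.3952, -0.0594, 0.4044]
ee_rot: [3.139, -0.122, 0.001]
ft_force: [1.1, -0.2, -0.2]
grip_width: 0.0944
grip_force: 0.0
```

```bash
python3 go.py .503 .186 .405 -94.5
```

```text
shift [ 0.221  -0.6327 -0.0015] turn [ 0.0001 -0.0001  0.0002]
{'clock': 1.1, 'ee_pos': [0.3952, -0.0594, 0.4044], 'qpos': [-0.2913, -0.2552, 1.6884, -0.0002, 1.708, 1.3573], 'ft_force': [1.0635, -0.2181, -0.1543], 'ft_torque': [-0.0349, -0.017, -0.0138], 'grip_width': 0.0944, 'grip_force': 0.0}
```

Call:
servo_tool(series="0.05 -0.14 0 0 0 0;0.1 -0.28 0 0 0 0;0.15 -0.4 0 0 0 0;0.19 -0.52 0 0 0 0;0.2 -0.57 0 0 0 0;0.2 -0.57 0 0 0 0")

```text
clock: 1.85
ee_pos: [0.4924, 0.1602, 0.404]
ee_rot: [3.138, -0.119, -0.003]
ft_force: [0.0, -0.9, -0.3]
grip_width: 0.0939
grip_force: 0.0
```

```bash
python3 go.py .503 .186 .315 -94.5
```

```text
shift [ 0.0219 -0.0667  0.2223] turn [0.0004 0.0005 0.0009]
{'clock': 1.85, 'ee_pos': [0.4924, 0.1602, 0.404], 'qpos': [0.2052, 0.0161, 1.4465, -0.0007, 1.6808, 1.8517], 'ft_force': [0.0181, -0.9202, -0.3069], 'ft_torque': [0.0294, -0.0313, -0.045], 'grip_width': 0.0939, 'grip_force': 0.0}
```

Call:
servo_tool(series="0.022 -0.067 0 0 0 0.001;0.022 -0.067 0.08 0 0 0.001;0.022 -0.067 0.16 0 0 0.001;0.022 -0.067 0.222 0 0 0.001;0.022 -0.067 0.222 0 0 0.001;0.022 -0.067 0.222 0 0 0.001")

```text
clock: 2.6
ee_pos: [0.5035, 0.1847, 0.3173]
ee_rot: [-3.139, 0.129, -0.003]
ft_force: [-0.5, 0.5, 0.4]
grip_width: 0.0942
grip_force: 0.0
```

```bash
python3 go.py .503 .186 .315 -94.5;  python3 - <<'E'
from station import bot
import cv2,numpy as np
o=np.zeros((480,800,3),np.uint8)
a=cv2.resize(bot.snapshot("top")["img"][190:270,190:270],(400,400));b=cv2.resize(bot.snapshot("scene")["img"][100:220,330:450],(400,400))
o[:400,:400]=a;o[:400,400:]=b;cv2.imwrite("pics/g.png",o[:,:,::-1])
E
```

```text
shift [-0.0015 -0.0031  0.0057] turn [-0.0001 -0.0006 -0.0012]
{'clock': 2.6, 'ee_pos': [0.5035, 0.1847, 0.3173], 'qpos': [0.246, 0.0899, 1.542, -0.0004, 1.5077, 1.899], 'ft_force': [-0.4977, 0.5171, 0.4092], 'ft_torque': [0.0682, -0.0131, 0.0333], 'grip_width': 0.0942, 'grip_force': 0.0}
```

View pics/g.png

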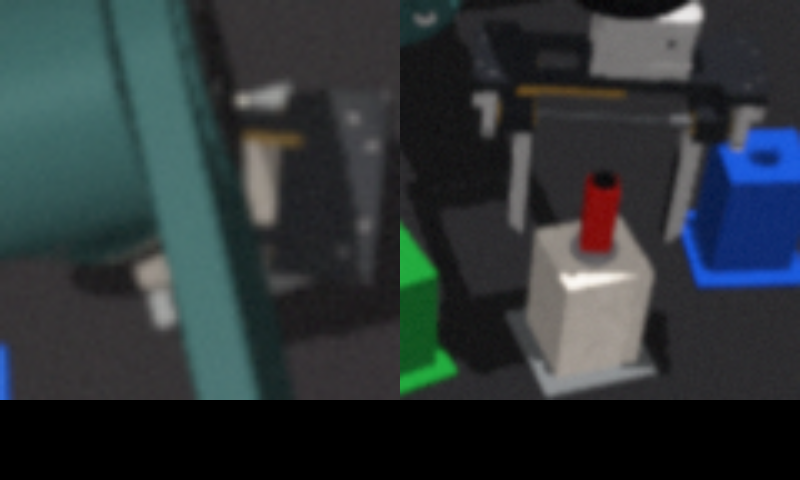

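The open fingers straddle the red handle: tips at crop (518,230) and (675,240), handle at (600,210). Closing.

Call:
servo_tool(series="0 -0.002 0.004 0 0 0;0 -0.002 0.004 0 0 0;0 -0.002 0.004 0 0 0;0 -0.002 0.004 0 0 0;0 -0.002 0.004 0 0 0;0 -0.002 0.004 0 0 0;0 -0.002 0.004 0 0 0;0 -0.002 0.004 0 0 0", jaw=0, squeeze=45)

```text
clock: 3.7
ee_pos: [0.5034, 0.1865, 0.3143]
ee_rot: [-3.139, 0.127, -0.0]
ft_force: [0.7, 0.6, 0.3]
grip_width: 0.0219
grip_force: 45.0
```

```bash
python3 go.py .503 .186 .425 -94.5
```

```text
shift [-0.0008  0.0014 -0.2768] turn [-0.0001 -0.0001 -0.0007]
{'clock': 3.7, 'ee_pos': [0.5034, 0.1865, 0.3143], 'qpos': [0.2492, 0.0934, 1.5444, 0.0002, 1.5035, 1.9007], 'ft_force': [0.654, 0.5659, 0.2532], 'ft_torque': [0.074, -0.0614, -0.0221], 'grip_width': 0.0219, 'grip_force': 44.9776}
```

Call:
servo_tool(series="0 0 -0.06 0 0 0;0 0 -0.14 0 0 0;0 0 -0.22 0 0 0;0 0 -0.28 0 0 0;0 0 -0.28 0 0 0;0 0 -0.28 0 0 0;0 0 -0.28 0 0 0;0 0 -0.28 0 0 0")

```text
clock: 4.7
ee_pos: [0.5033, 0.1865, 0.4249]
ee_rot: [3.138, -0.127, -0.003]
ft_force: [0.4, 0.1, -0.9]
grip_width: 0.0216
grip_force: 45.0
```

```bash
python3 go.py .4849 -.1655 .425 -94.5
```

```text
shift [2.510e-02 8.808e-01 5.000e-04] turn [ 0.0003  0.0007 -0.0007]
{'clock': 4.7, 'ee_pos': [0.5033, 0.1865, 0.4249], 'qpos': [0.2492, 0.0554, 1.3647, -0.0001, 1.7238, 1.9007], 'ft_force': [0.3703, 0.11, -0.8642], 'ft_torque': [0.0604, 0.0371, -0.0043], 'grip_width': 0.0216, 'grip_force': 44.977}
```

Call:
servo_tool(series="0.004 0.14 0 0 0 0;0.008 0.28 0 0 0 0;0.012 0.42 0 0 0 0;0.016 0.56 0 0 0 0;0.02 0.7 0 0 0 0;0.023 0.81 0 0 0 0;0.025 0.87 0 0 0 0;0.025 0.881 0 0 0 0")

```text
clock: 5.7
ee_pos: [0.4847, -0.1669, 0.4256]
ee_rot: [-3.138, 0.131, 0.002]
ft_force: [0.8, -0.4, -2.2]
grip_width: 0.0217
grip_force: 45.0
```

Call:
servo_tool(series="0 0 0 0 0 0;0 0 0 0 0 0;0 0 0 0 0 0;0 0 0 0 0 0")

```text
clock: 6.2
ee_pos: [0.485, -0.1649, 0.4264]
ee_rot: [3.139, -0.125, 0.0]
ft_force: [-0.7, -0.1, -2.1]
grip_width: 0.0215
grip_force: 45.0
```

```bash
python3 go.py .4849 -.1655 .425 -94.5;  python3 - <<'E'
from station import bot
import cv2,numpy as np,pickle
o=np.zeros((560,800,3),np.uint8)
T=bot.snapshot("top");S=bot.snapshot("scene");pickle.dump(S,open("S2.pkl","wb"));pickle.dump(T,open("T2.pkl","wb"))
o[:400,:400]=cv2.resize(T["img"][200:280,350:430],(400,400));o[:560,400:]=cv2.resize(S["img"][90:202,205:285],(400,560));cv2.imwrite("pics/i.png",o[:,:,::-1])
E
```

```text
shift [-0.0001  0.0015  0.0035] turn [ 0.     -0.0001 -0.0004]
{'clock': 6.2, 'ee_pos': [0.485, -0.1649, 0.4264], 'qpos': [-0.4385, -0.0004, 1.4191, -0.0, 1.7227, 1.2119], 'ft_force': [-0.7426, -0.1069, -2.0758], 'ft_torque': [0.0234, 0.0677, -0.0108], 'grip_width': 0.0215, 'grip_force': 44.9769}
```

View pics/i.png

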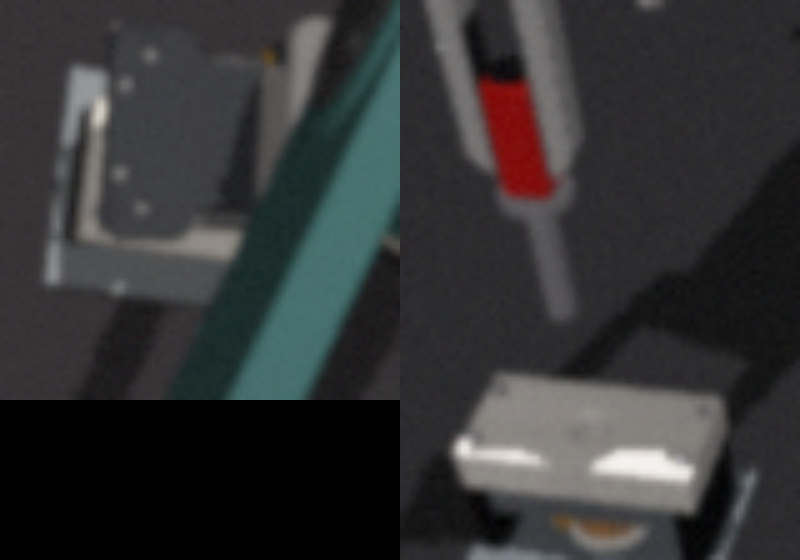

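Scene crop: the pin tip is at (563,318), i.e. about pixel (237.1,153.1), and the collar's lower rim at (535,213). The bore is at (585,430).

```bash
python3 - <<'E'
from h import *
S=pickle.load(open("S2.pkl","rb"))
f=lambda x,y:((x-400)/5+204.5,y/5+89.5)
tip=f(563,318);bore=f(585,430);col=f(535,213)
print(tip,bore,col)
for dx in (0,.003):
  for z in(.075,.11,.12,.13,.14,.15,.21):print(dx,z,proj(S,[.485+dx,-.165,z]).round(1), proj(S,[.485+dx+.007,-.165,z]).round(1))
print(plane(S,[bore],.075))
E
```

```text
(237.1, 153.1) (241.5, 175.5) (231.5, 132.1)
0 0.075 [[242.9 174.1]] [[242.3 176.1]]
0 0.11 [[240.3 163.3]] [[239.8 165.2]]
0 0.12 [[239.6 160.1]] [[239. 162.]]
0 0.13 [[238.8 156.9]] [[238.3 158.8]]
0 0.14 [[238.1 153.5]] [[237.5 155.4]]
0 0.15 [[237.3 150.2]] [[236.7 152.1]]
0 0.21 [[232.2 128.7]] [[231.6 130.5]]
0.003 0.075 [[242.6 175. ]] [[242.1 176.9]]
0.003 0.11 [[240.1 164.1]] [[239.5 166.1]]
0.003 0.12 [[239.3 160.9]] [[238.8 162.8]]
0.003 0.13 [[238.6 157.7]] [[238.  159.6]]
0.003 0.14 [[237.8 154.3]] [[237.2 156.3]]
0.003 0.15 [[237. 151.]] [[236.4 152.9]]
0.003 0.21 [[231.9 129.5]] [[231.3 131.4]]
[[ 0.49002616 -0.16743224  0.075     ]]
```

Call:
servo_tool(series="0 0.001 0.05 0 0 0;0 0.001 0.1 0 0 0;0 0.001 0.15 0 0 0;0 0.001 0.15 0 0 0;0 0.001 0.15 0 0 0")

```text
clock: 6.92
ee_pos: [0.485, -0.166, 0.3672]
ee_rot: [3.138, -0.127, 0.002]
ft_force: [0.2, -0.2, -0.5]
grip_width: 0.022
grip_force: 45.0
```

Call:
servo_tool(series="0 0 0.004 0 0 0;0 0 0.008 0 0 0;0 0 0.012 0 0 0;0 0 0.016 0 0 0;0 0 0.02 0 0 0;0 0 0.024 0 0 0;0 0 0.028 0 0 0;0 0 0.028 0 0 0")

```text
clock: 7.92
ee_pos: [0.4848, -0.166, 0.3549]
ee_rot: [-3.139, 0.127, 0.001]
ft_force: [-0.5, 0.9, -2.6]
grip_width: 0.0217
grip_force: 45.0
```

```bash
python3 go.py .4849 -.1655 .353 -94.5
```

```text
shift [ 0.     -0.0012  0.0047] turn [-0.      0.0001 -0.0007]
{'clock': 7.925, 'ee_pos': [0.4848, -0.166, 0.3549], 'qpos': [-0.4404, 0.0189, 1.5409, -0.0001, 1.5821, 1.2111], 'ft_force': [-0.4642, 0.8807, -2.6005], 'ft_torque': [0.0349, -0.0367, -0.0172], 'grip_width': 0.0217, 'grip_force': 44.977}
```

Call:
servo_tool(series="0 0 0.003 0 0 0;0 0 0.006 0 0 0;0 0 0.009 0 0 0;0 0 0.012 0 0 0;0 0 0.0125 0 0 0;0 0 0.0125 0 0 0")

```text
clock: 8.68
ee_pos: [0.4849, -0.166, 0.35]
ee_rot: [3.139, -0.127, -0.0]
ft_force: [0.3, 0.1, -2.4]
grip_width: 0.022
grip_force: 45.0
```

Call:
servo_tool(series="0 0 0.0025 0 0 0;0 0 0.005 0 0 0;0 0 0.0075 0 0 0;0 0 0.0075 0 0 0")

```text
clock: 9.18
ee_pos: [0.4848, -0.166, 0.3469]
ee_rot: [-3.139, 0.127, 0.0]
ft_force: [0.0, -1.0, -2.3]
grip_width: 0.0214
grip_force: 45.0
```

Call:
servo_tool(series="0 0 0.0025 0 0 0;0 0 0.005 0 0 0;0 0 0.0075 0 0 0;0 0 0.01 0 0 0;0 0 0.01 0 0 0")

```text
clock: 9.8
ee_pos: [0.4848, -0.166, 0.3429]
ee_rot: [-3.139, 0.127, 0.0]
ft_force: [-0.1, 0.1, -1.5]
grip_width: 0.0221
grip_force: 45.0
```

Call:
servo_tool(series="0 0 0.0025 0 0 0;0 0 0.005 0 0 0;0 0 0.0075 0 0 0;0 0 0.01 0 0 0;0 0 0.01 0 0 0")

```text
clock: 10.42
ee_pos: [0.4848, -0.166, 0.3389]
ee_rot: [-3.139, 0.127, 0.0]
ft_force: [-0.3, 0.7, -2.1]
grip_width: 0.0219
grip_force: 45.0
```

Call:
servo_tool(series="0 0 0.002 0 0 0;0 0 0.004 0 0 0;0 0 0.006 0 0 0;0 0 0.0075 0 0 0;0 0 0.0075 0 0 0")

```text
clock: 11.05
ee_pos: [0.4849, -0.166, 0.336]
ee_rot: [3.139, -0.127, -0.0]
ft_force: [0.7, -0.4, -2.3]
grip_width: 0.0218
grip_force: 45.0
```

Call:
servo_tool(series="0 0 0.002 0 0 0;0 0 0.004 0 0 0;0 0 0.005 0 0 0;0 0 0.005 0 0 0")

```text
clock: 11.55
ee_pos: [0.4849, -0.166, 0.334]
ee_rot: [3.139, -0.127, -0.0]
ft_force: [0.2, 0.3, -2.5]
grip_width: 0.022
grip_force: 45.0
```

Call:
servo_tool(series="0 0 0.002 0 0 0;0 0 0.004 0 0 0;0 0 0.005 0 0 0;0 0 0.005 0 0 0")

```text
clock: 12.05
ee_pos: [0.4849, -0.1659, 0.332]
ee_rot: [3.139, -0.127, -0.0]
ft_force: [-0.4, -0.8, -2.5]
grip_width: 0.0217
grip_force: 45.0
```

Call:
servo_tool(series="0 0 0.002 0 0 0;0 0 0.004 0 0 0;0 0 0.005 0 0 0;0 0 0.005 0 0 0")

```text
clock: 12.55
ee_pos: [0.485, -0.166, 0.3309]
ee_rot: [3.138, -0.127, 0.002]
ft_force: [-0.4, 0.1, 3.3]
grip_width: 0.022
grip_force: 45.0
```

Call:
servo_tool(series="0 0 0.0012 0 0 0;0 0 0.0025 0 0 0;0 0 0.0025 0 0 0")

```text
clock: 12.92
ee_pos: [0.485, -0.166, 0.3305]
ee_rot: [3.138, -0.127, 0.003]
ft_force: [-1.1, 0.4, 6.4]
grip_width: 0.0218
grip_force: 45.0
```

Call:
servo_tool(series="0 0 0.0012 0 0 0;0 0 0.0025 0 0 0;0 0 0.0025 0 0 0")

```text
clock: 13.3
ee_pos: [0.485, -0.166, 0.3302]
ee_rot: [3.138, -0.127, 0.004]
ft_force: [-1.5, 0.1, 8.3]
grip_width: 0.0217
grip_force: 45.0
```

Call:
servo_tool(series="0 0 0.0012 0 0 0;0 0 0.002 0 0 0;0 0 0.002 0 0 0")

```text
clock: 13.68
ee_pos: [0.485, -0.166, 0.3299]
ee_rot: [3.138, -0.127, 0.005]
ft_force: [-3.4, 0.6, 10.6]
grip_width: 0.022
grip_force: 45.0
```

```bash
python3 go.py .4849 -.1655 .310 -94.5
```

```text
shift [-0.0006 -0.0012  0.0498] turn [ 0.0004 -0.001  -0.0007]
{'clock': 13.675, 'ee_pos': [0.485, -0.166, 0.3299], 'qpos': [-0.4404, 0.0301, 1.5795, 0.0, 1.5287, 1.2111], 'ft_force': [-3.3934, 0.5971, 10.6182], 'ft_torque': [0.3773, 0.6778, -0.0147], 'grip_width': 0.022, 'grip_force': 44.9803}
```

Call:
servo_tool(series="0 0 0.0005 0 -0.001 0;0 0 0.001 0 -0.001 0;0 0 0.001 0 -0.001 0")

```text
clock: 14.05
ee_pos: [0.4853, -0.166, 0.3299]
ee_rot: [3.138, -0.126, 0.002]
ft_force: [-1.0, 1.4, 10.1]
grip_width: 0.0222
grip_force: 45.0
```

```bash
python3 go.py .4849 -.1655 .310 -94.5
```

```text
shift [-0.0013 -0.0012  0.0499] turn [ 0.0004 -0.0005 -0.0006]
{'clock': 14.05, 'ee_pos': [0.4853, -0.166, 0.3299], 'qpos': [-0.4399, 0.0312, 1.5784, -0.0007, 1.53, 1.2115], 'ft_force': [-0.9974, 1.3753, 10.0794], 'ft_torque': [0.3474, 0.4451, 0.0022], 'grip_width': 0.0222, 'grip_force': 44.9803}
```

Call:
servo_tool(series="0 0 0.0008 0.0003 -0.0004 0;0 0 0.0015 0.0003 -0.0004 0;0 0 0.0015 0.0003 -0.0004 0")

```text
clock: 14.42
ee_pos: [0.4855, -0.1661, 0.3295]
ee_rot: [3.138, -0.127, 0.002]
ft_force: [-2.5, 0.8, 11.3]
grip_width: 0.0219
grip_force: 45.0
```

Call:
servo_tool(series="0 0 0.0008 0 0 0;0 0 0.0012 0 0 0;0 0 0.0012 0 0 0")

```text
clock: 14.8
ee_pos: [0.4855, -0.1661, 0.3285]
ee_rot: [3.138, -0.127, 0.001]
ft_force: [-0.5, 0.3, 8.9]
grip_width: 0.0217
grip_force: 45.0
```

Call:
servo_tool(series="0 0 0.001 0 0 0;0 0 0.002 0 0 0;0 0 0.003 0 0 0;0 0 0.003 0 0 0")

```text
clock: 15.3
ee_pos: [0.4855, -0.1661, 0.3269]
ee_rot: [3.139, -0.127, 0.001]
ft_force: [0.2, 0.1, 7.6]
grip_width: 0.0216
grip_force: 45.0
```

Call:
servo_tool(series="0 0 0.0015 0 0 0;0 0 0.003 0 0 0;0 0 0.0045 0 0 0;0 0 0.005 0 0 0;0 0 0.005 0 0 0")

```text
clock: 15.92
ee_pos: [0.4854, -0.1661, 0.3242]
ee_rot: [3.139, -0.127, -0.0]
ft_force: [-0.1, 0.6, 5.0]
grip_width: 0.0218
grip_force: 45.0
```

Call:
servo_tool(series="0 0 0.0015 0 0 0;0 0 0.003 0 0 0;0 0 0.0045 0 0 0;0 0 0.006 0 0 0;0 0 0.0075 0 0 0;0 0 0.009 0 0 0;0 0 0.01 0 0 0;0 0 0.01 0 0 0")

```text
clock: 16.92
ee_pos: [0.4853, -0.1661, 0.3201]
ee_rot: [3.139, -0.127, -0.001]
ft_force: [1.5, 0.0, 5.8]
grip_width: 0.022
grip_force: 45.0
```

Call:
servo_tool(series="0 0 0.0015 0 0 0;0 0 0.003 0 0 0;0 0 0.0045 0 0 0;0 0 0.006 0 0 0;0 0 0.0075 0 0 0;0 0 0.0075 0 0 0")

```text
clock: 17.68
ee_pos: [0.4853, -0.1661, 0.317]
ee_rot: [3.139, -0.127, -0.001]
ft_force: [-0.9, -0.9, 4.5]
grip_width: 0.022
grip_force: 45.0
```

Call:
servo_tool(series="0 0 0.0015 0 0 0;0 0 0.003 0 0 0;0 0 0.0045 0 0 0;0 0 0.006 0 0 0;0 0 0.006 0 0 0")

```text
clock: 18.3
ee_pos: [0.4853, -0.1661, 0.3147]
ee_rot: [3.139, -0.127, -0.001]
ft_force: [-0.7, 0.7, 6.2]
grip_width: 0.0219
grip_force: 45.0
```

Call:
servo_tool(series="0 0 0.0012 0 0 0;0 0 0.0025 0 0 0;0 0 0.0025 0 0 0")

```text
clock: 18.68
ee_pos: [0.4853, -0.1661, 0.3137]
ee_rot: [3.139, -0.127, -0.001]
ft_force: [-0.4, 0.0, 5.8]
grip_width: 0.0218
grip_force: 45.0
```

Call:
servo_tool(series="0 0 0.0012 0 0 0;0 0 0.0025 0 0 0;0 0 0.0025 0 0 0")

```text
clock: 19.05
ee_pos: [0.4853, -0.1662, 0.3127]
ee_rot: [3.139, -0.127, -0.001]
ft_force: [0.3, 0.4, 5.2]
grip_width: 0.0218
grip_force: 45.0
```

Call:
servo_tool(series="0 0 0.0012 0 0 0;0 0 0.0025 0 0 0;0 0 0.0025 0 0 0")

```text
clock: 19.42
ee_pos: [0.4853, -0.1661, 0.3111]
ee_rot: [3.139, -0.127, -0.002]
ft_force: [1.0, -0.3, -0.7]
grip_width: 0.0216
grip_force: 45.0
```

Call:
servo_tool(series="0 0 0.0012 0 0 0;0 0 0.0025 0 0 0;0 0 0.0025 0 0 0")

```text
clock: 19.8
ee_pos: [0.4848, -0.1658, 0.3082]
ee_rot: [-3.137, 0.127, 0.008]
ft_force: [3.0, -0.0, -3.6]
grip_width: 0.0218
grip_force: 45.0
```

```bash
python3 - <<'E'
from station import bot
import cv2,numpy as np
S=bot.snapshot("scene")["img"]
cv2.imwrite("pics/j.png",cv2.resize(S[130:220,200:290],(560,560),interpolation=2)[:,:,::-1])
E
python3 go.py .4851 -.1659 .315 -94.5
```

```text
shift [ 0.0007  0.0001 -0.0167] turn [-0.0005  0.0017 -0.0007]
{'clock': 19.85, 'ee_pos': [0.4848, -0.1658, 0.3083], 'qpos': [-0.4402, 0.045, 1.608, -0.0003, 1.494, 1.2114], 'ft_force': [1.4724, -0.2307, -2.9773], 'ft_torque': [0.0961, -0.4006, -0.0198], 'grip_width': 0.022, 'grip_force': 44.9766}
```

View pics/j.png

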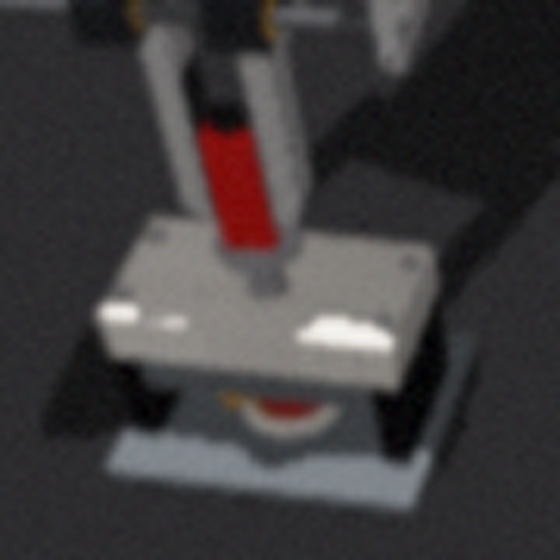

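The red cell shows low in the cup behind its rim, at crop (290,408), and the force has gone. I'll straighten the tool and withdraw upward.

Call:
servo_tool(series="0 0 0 -0.0004 0.0015 0;0 0 -0.002 -0.0004 0.0015 0;0 0 -0.01 -0.0004 0.0015 0;0 0 -0.025 -0.0004 0.0015 0;0 0 -0.04 -0.0004 0.0015 0;0 0 -0.055 -0.0004 0.0015 0;0 0 -0.07 -0.0004 0.0015 0;0 0 -0.085 -0.0004 0.0015 0")

```text
clock: 20.85
ee_pos: [0.485, -0.166, 0.3437]
ee_rot: [3.139, -0.127, 0.001]
ft_force: [0.1, -0.5, -2.3]
grip_width: 0.0219
grip_force: 45.0
```

Call:
servo_tool(series="0 0 -0.02 0 0 0;0 0 -0.05 0 0 0;0 0 -0.1 0 0 0;0 0 -0.16 0 0 0;0 0 -0.2 0 0 0;0 0 -0.21 0 0 0;0 0 -0.21 0 0 0;0 0 -0.21 0 0 0")

```text
clock: 21.85
ee_pos: [0.4848, -0.1659, 0.426]
ee_rot: [-3.139, 0.127, 0.003]
ft_force: [-0.4, 0.5, -2.1]
grip_width: 0.0215
grip_force: 45.0
```

```bash
python3 go.py .5034 .1865 .425 -94.5; python3 - <<'E'
from station import bot
import cv2,numpy as np
S=bot.snapshot("scene")["img"]
cv2.imwrite("pics/k.png",cv2.resize(S[90:220,200:290],(415,600),interpolation=2)[:,:,::-1])
E
```

```text
shift [-0.0248 -0.8819  0.0029] turn [-0.0001  0.0006 -0.0007]
{'clock': 21.85, 'ee_pos': [0.4848, -0.1659, 0.426], 'qpos': [-0.4403, 0.0007, 1.4187, -0.0003, 1.724, 1.2112], 'ft_force': [-0.3773, 0.5205, -2.0897], 'ft_torque': [0.031, 0.0238, -0.0603], 'grip_width': 0.0215, 'grip_force': 44.9769}
```

View pics/k.png

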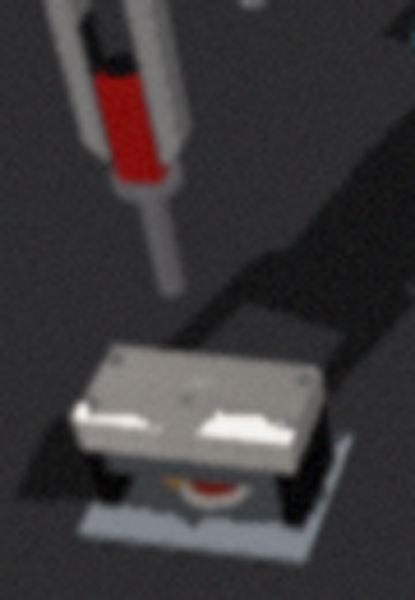

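The ejector is clear of the bore with its pin tip at crop (172,290), and the cell stays in the cup at (212,487). Returning to the rack.

Call:
servo_tool(series="-0.004 -0.14 0 0 0.0005 0;-0.008 -0.28 0 0 0.0005 0;-0.012 -0.42 0 0 0.0005 0;-0.016 -0.56 0 0 0.0005 0;-0.02 -0.7 0 0 0.0005 0;-0.023 -0.81 0 0 0.0005 0;-0.025 -0.87 0 0 0.0005 0;-0.025 -0.882 0 0 0.0005 0")

```text
clock: 22.9
ee_pos: [0.5032, 0.1878, 0.426]
ee_rot: [3.138, -0.123, 0.0]
ft_force: [-0.6, -0.4, -1.7]
grip_width: 0.0217
grip_force: 45.0
```

Call:
servo_tool(series="0 0 0 0 0 0;0 0 0 0 0 0;0 0 0 0 0 0")

```text
clock: 23.28
ee_pos: [0.5035, 0.1855, 0.4272]
ee_rot: [3.138, -0.129, 0.003]
ft_force: [0.3, -0.5, -2.0]
grip_width: 0.0219
grip_force: 45.0
```

```bash
python3 go.py .5034 .1865 .319 -94.5
```

```text
shift [-0.001  -0.0025  0.2704] turn [ 0.0002 -0.0007 -0.0012]
{'clock': 23.275, 'ee_pos': [0.5035, 0.1855, 0.4272], 'qpos': [0.2477, 0.0535, 1.3624, -0.0012, 1.7239, 1.9007], 'ft_force': [0.2836, -0.5432, -1.9722], 'ft_torque': [0.0294, 0.0415, -0.0549], 'grip_width': 0.0219, 'grip_force': 44.977}
```

Call:
servo_tool(series="0 -0.001 0.04 0 0 0;0 -0.001 0.08 0 0 0;0 -0.001 0.11 0 0 0;0 -0.001 0.12 0 0 0;0 -0.001 0.13 0 0 0;0 -0.001 0.14 0 0 0;0 -0.001 0.145 0 0 0;0 -0.001 0.145 0 0 0")

```text
clock: 24.28
ee_pos: [0.5035, 0.1869, 0.3691]
ee_rot: [3.139, -0.127, 0.003]
ft_force: [0.2, 0.2, -1.2]
grip_width: 0.0218
grip_force: 45.0
```

Call:
servo_tool(series="0 0 0.012 0 0 0;0 0 0.024 0 0 0;0 0 0.036 0 0 0;0 0 0.048 0 0 0;0 0 0.06 0 0 0;0 0 0.072 0 0 0;0 0 0.084 0 0 0;0 0 0.084 0 0 0")

```text
clock: 25.28
ee_pos: [0.5035, 0.1868, 0.3348]
ee_rot: [3.138, -0.127, 0.001]
ft_force: [0.4, -0.9, -1.8]
grip_width: 0.0217
grip_force: 45.0
```

```bash
python3 go.py .5034 .1865 .3143 -94.5
```

```text
shift [-0.0002  0.0008  0.0514] turn [ 0.0002 -0.0003 -0.0007]
{'clock': 25.275, 'ee_pos': [0.5035, 0.1868, 0.3348], 'qpos': [0.25, 0.0824, 1.5146, -0.001, 1.5439, 1.9015], 'ft_force': [0.4153, -0.8689, -1.7605], 'ft_torque': [0.0494, -0.0014, -0.0281], 'grip_width': 0.0217, 'grip_force': 44.9769}
```

Call:
servo_tool(series="0 0 0.009 0 0 0;0 0 0.018 0 0 0;0 0 0.027 0 0 0;0 0 0.036 0 0 0;0 0 0.043 0 0 0;0 0 0.045 0 0 0;0 0 0.045 0 0 0")

```text
clock: 26.15
ee_pos: [0.5036, 0.1868, 0.3175]
ee_rot: [3.139, -0.127, 0.003]
ft_force: [-0.3, -0.2, -1.9]
grip_width: 0.0223
grip_force: 45.0
```

Call:
servo_tool(series="0 0 0.002 0 0 0;0 0 0.004 0 0 0;0 0 0.005 0 0 0;0 0 0.005 0 0 0")

```text
clock: 26.65
ee_pos: [0.5036, 0.1868, 0.3154]
ee_rot: [3.139, -0.127, 0.003]
ft_force: [-0.7, 0.1, -0.2]
grip_width: 0.0218
grip_force: 45.0
```

Call:
servo_tool(series="0 0 0.0015 0 0 0;0 0 0.003 0 0 0;0 0 0.003 0 0 0;0 0 0.003 0 0 0")

```text
clock: 27.15
ee_pos: [0.5037, 0.1869, 0.3143]
ee_rot: [3.139, -0.127, 0.003]
ft_force: [-0.9, -0.4, -0.7]
grip_width: 0.0215
grip_force: 45.0
```

Call:
servo_tool(series="0 0 0.001 0 0 0;0 0 0.002 0 0 0;0 0 0.002 0 0 0;0 0 0.002 0 0 0")

```text
clock: 27.65
ee_pos: [0.5036, 0.1868, 0.3143]
ee_rot: [3.139, -0.127, 0.004]
ft_force: [-1.9, -0.4, 5.3]
grip_width: 0.0218
grip_force: 45.0
```

Collar seated (about 7 N). Opening now.

Call:
servo_tool(series="0 0 -0.002 0 0 0;0 0 -0.002 0 0 0;0 0 -0.002 0 0 0;0 0 -0.002 0 0 0;0 0 -0.002 0 0 0;0 0 -0.002 0 0 0;0 0 -0.002 0 0 0;0 0 -0.002 0 0 0", jaw=1)

```text
clock: 28.65
ee_pos: [0.5037, 0.1868, 0.3143]
ee_rot: [3.139, -0.127, 0.003]
ft_force: [-0.2, -0.7, 0.3]
grip_width: 0.0938
grip_force: 0.0
```

Call:
servo_tool(series="0 0 -0.04 0 0 0;0 0 -0.12 0 0 0;0 0 -0.22 0 0 0;0 0 -0.3 0 0 0;0 0 -0.3 0 0 0;0.0 0.15 -0.3 0 0 0;0 0.3 -0.3 0 0 0;0 0.45 -0.3 0 0 0")

```text
clock: 29.65
ee_pos: [0.4883, 0.0061, 0.4327]
ee_rot: [3.139, -0.125, -0.001]
ft_force: [0.4, 0.0, -0.3]
grip_width: 0.0938
grip_force: 0.0
```

Call:
servo_tool(series="-0.12 0 0 0 0 0;-0.24 0 0 0 0 0;-0.24 0 0 0 0 0;-0.24 0 0 0 0 0")

```text
clock: 30.15
ee_pos: [0.3935, 0.0153, 0.4335]
ee_rot: [3.139, -0.127, 0.003]
ft_force: [0.9, -1.0, -0.0]
grip_width: 0.0941
grip_force: 0.0
```

```bash
python3 - <<'E'
from station import bot
import cv2,numpy as np
S=bot.snapshot("scene")["img"];T=bot.snapshot("top")["img"]
o=np.zeros((600,800,3),np.uint8)
o[:500,:400]=cv2.resize(S[130:230,345:425],(400,500));o[:300,400:]=cv2.resize(S[150:216,205:293],(400,300))
o[300:600,400:]=cv2.resize(T[190:262,190:286],(400,300));cv2.imwrite("pics/l.png",o[:,:,::-1])
print(bot.get_state()["ee_pos"])
E
```

```text
[0.39408279 0.01523765 0.43358002]
```

View pics/l.png

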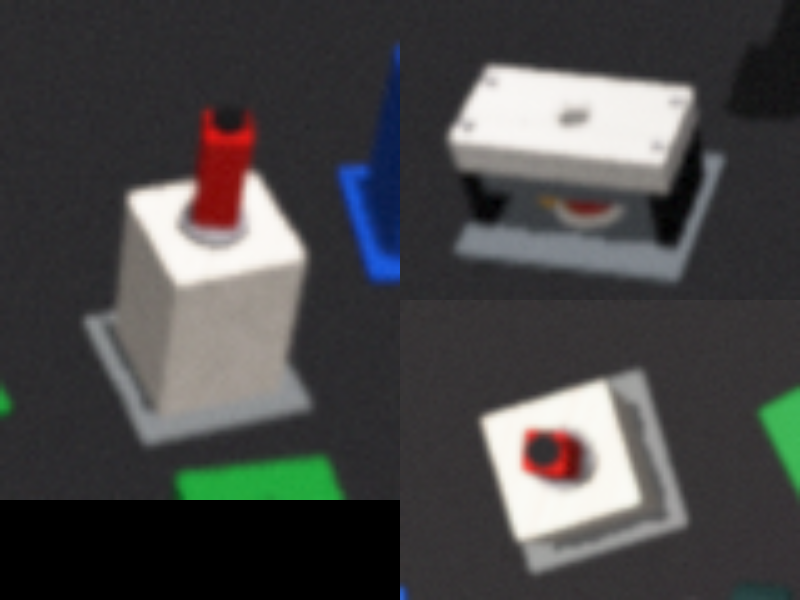

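The ejector stands upright in the rack with its collar on the top face (crop (215,225)), as it did at the start. The cell lies in the cup at crop (588,208).

```bash
python3 -c "
from station import bot
print(bot.sign_off())"
```

```text
the job is handed in; nothing more can be done
None
```

I pushed the cell out of the catches into the cup, stood the ejector back in its rack and handed the job in at about 30 s on the clock; the hand-in returned no verdict.

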